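# Press the loose rosette home in the studio's screw press

## Task

Slide the repaired moulding along the bed of the screw press until it is fully home against the end stop, and let go of it. Then screw the black knob down (clockwise) until the loose gilt rosette is pushed fully home on its dowels and stays clamped under a light pressure of about 18 newtons; never press it with more than 30. Take the hand away and leave the other things on the table alone.

Things in the scene. Friction and masses are not known exactly. Their poses are not given: they have to be found in the camera images.
- press: Green bench screw press, fixed. Origin on the table under the screw axis; +x runs along the bed from its open end (robot side) to the end stop, z up. Bed plate: x -200 to +50 mm, 150 mm wide, top 12 mm above the table. Portal over the bed: x -22 to +22 mm, posts 54 to 70 mm either side of the axis, beam 86 to 100 mm above the table, brass nut (radius 14 mm) up to 108 mm.
- press_axis (a point): Point on the screw axis at the bed's top, 12 mm above the table; axes as the press.
- end_stop (a point): Middle of the aluminium end stop's face at bed level, 30 mm from the screw axis in the press's +x; the stop is 20 mm high. Two aluminium guide rails run 80 mm from it towards the open end: 14 mm high, 8 mm thick, 49 mm clear between them.
- spindle: Steel screw spindle; moves only up and down. Origin on the screw axis at the underside of the unloaded pressing foot, 66 mm above the table at the top of travel (the start is 0 to 2.5 mm lower). The foot, a rubber disc of 22 mm diameter, is sprung: loaded, it yields 1 mm per 8 N (up to 12 mm) relative to the spindle.
- knob_grip (a point): Centre of the black fluted knob on the spindle (40 mm diameter, 26 mm high, axis upright), always 93 mm above the spindle's origin. Clockwise from above lowers knob, spindle and foot together, 36 mm a turn (5.73 mm a rad). Free turning takes about 0.2 N m and the screw stays where it is left; each newton on the foot adds 0.0057 N m.
- knob (a joint): Angle of the knob (rad): 0 at the top of travel, growing clockwise from above as it goes down, 5.0 at the lower end. When turning pauses, the torque felt may sink by up to twice the 0.2 N m of friction, so compare with readings taken in the same way while the foot was still in the air.
- moulding: Loose brown wooden moulding, 150 x 46 x 24 mm (x, y, z), 0.1 to 0.2 kg, gilt beads and strips 2 to 5 mm high on top. Origin at the centre of its underside; +x points along it to the rosette end, which faces the end stop. Lies on the press bed with that end between the rails, 25 to 60 mm short of the stop.
- rosette_axis (a point): On the moulding's top face under the centre of its gilt rosette, 45 mm from its origin in +x, 30 mm from its end: under the screw when the moulding is home. The rosette (40 mm wide, petals 10 mm high, flat round boss in the middle) is 11 to 17 mm high in all, unknown, and stands proud on its dowels by an unknown 3 to 7 mm more; about 6 N slides it home, then the force rises with the foot's spring.
- glue_bottle: Bystander: white glue bottle with red cap, 48 mm diameter, 120 mm high. Origin at the centre of its underside.
- pigment_jar: Bystander: blue ceramic cup, 60 mm diameter, 70 mm high. Origin at the centre of its underside.
- statuette: Bystander: small carved figure, 56 mm diameter, 120 mm high. Origin at the centre of its underside.
- brush: Bystander: paint brush lying flat, 160 mm long. Origin at the middle of its length, underneath.
Things that resemble listed ones, but are neither listed nor needed, are in the scene too. What is meant by the moulding is not green or purple, and is the larger of those in its own colour.

How it is judged:
By the outcome, as a careful person would: the job done as asked, in the order asked, and still so for the second after the job is handed in, with the robot touching nothing.
It also fails if it takes over 72 s, if anything falls off the work surface, if the arm or the gripper's body presses on something with over 40 N, if the wrist force passes 120 N, or if a joint passes its speed limit or range.

## Robot

A 6-joint arm with a two-finger parallel gripper is mounted at the origin on the work surface. World frame = base frame: x ahead of the robot, y to its left, z up, the work surface at z = 0. Lengths are in m, angles in rad, forces in N, time in s.
With the tool pointing down it reaches from about 0.375 to 0.9 m from the base axis. Payload 3.1 kg.
Tool frame: the origin (TCP) lies on the centre line of the jaws, within the pads' length; the fingertips stand 25 mm ahead of it and the grasp point (between the pads) lies 6 mm ahead of it (manip.tips_ahead is the distance from the TCP to the fingertips, in m); z points along the fingers, y is the direction in which the jaws open and shut (so a half turn about z gives the same grasp; the last joint's range is limited). The gripper opens to 85 mm and grips with 20 to 120 N. Pads are 22 mm wide; open, the fingers measure 114 mm over their backs; the gripper's body (76 mm by 85 mm) begins 54 mm behind the grasp point. The pads swing forward as they close: fully open they stand 13 mm farther back than shut.
Start: joints at [1.012, 0.527, 1.433, -0, 1.181, -0.178], TCP at [0.232, 0.58, 0.256] pointing down, gripper open.
Joint ranges: [-3.08, 3.08], [-0.75, 2.2], [0.22, 2.44], [-1.43, 4.57], [0, 2.65], [-2.85, 2.85]. Speed limits (rad/s): [2.79, 2.79, 3.14, 3.14, 3.14, 3.14].

## Interface

Orientations are given as a unit quaternion [x, y, z, w].
In Python, from station import manip gives the robot as it stands.
- The arm moves only by the tool play_rows, never from a script. Its argument "steps" is a list that holds one entry, the list of rows, each a list of 6 numbers: the shift along the tool's x, y, z in m, then the turn, a rotation vector about the tool's x, y, z in degrees. In form: [[[x, y, z, rx, ry, rz], ...]]. A call has 1 to 10 rows; each row shifts and turns the commanded pose from where the row before left it, along the tool's axes as they then stand; what a row does not reach is not made up. A row lasts 1/8 s, in which the tool goes at most 62.5 mm and 10.7 degrees, less where a joint would pass 70% of its speed; a pose out of reach is approached as far as the arm can. A call is refused whole if a number of a shift passes 0.0625 or a number of a turn 10.7, either way. A call with a gripper value outside its range is refused whole. "fingers" is the opening, from 0 (shut) to 1 (fully open), set as the call begins (left out, the last holds). The fingers move at their own pace and stop on an object; "squeeze" is the grip in N (left out, the last holds). Time passes only in rows, so rows that do not move let the fingers close. It gives the time, the measured TCP pose, the force and the opening at its end, in the units of the state.
- manip.sense(): the state, without advancing time (a new reading comes with each control period).
- manip.snapshot(name): name is "scene" or "top" or "wrist"; returns a dict with "img" (400x640x3 uint8, red, green, blue), "K" (3x3 intrinsics, pixels), "k1" (the pictures are not rectified: a ray, as slopes to the right and down, at radius r is drawn at 1 + k1 r^2 times it, then the intrinsics apply), "world_from_camera" (4x4, takes a point from camera to world coordinates). Camera axes: x right, y down, z forward; pixel columns grow to the right and rows downward; lengths in m; the calibration is good to about 2 mm. A picture is of the moment at which its call begins. There is no depth.
- manip.sign_off(): hands the job in, once; it reports no verdict.
Trained networks look in a picture, given as the dict that the camera call returned (one of the last four; its "shot" number tells which), for a name from the list of things; names that differ only in an ending like _2 or _b are one class to them, and where a whole thing is asked for, a point or a joint stands for the part that bears it (a point fixed in the world has none). Each returns a list of dicts, best first, with "score" (0 to 1); they miss things now and then, are a little off and sometimes report something else, mostly with a low value. They report only what shows in the picture. A call takes as long as a camera call. They do not tell look-alikes from the thing itself.
- manip.regions_of(label, picture): "pixels" (400x640 bool, what is visible of it) and "rect" ([left, top, right, bottom] in pixels, round what is visible of it).
- manip.pinpoint(label, picture): "point" ([column, row] in pixels: a listed point, or the origin of a listed thing).
The state is a dict: "t": time; "q": joint angles; "qd": joint speeds; "tau": joint torques, N m; "tcp_pos": TCP position; "tool_rot": TCP orientation; "force": force on the tool from outside, world axes, zero at the start; "ft_torque": the same for the moment, N m; "finger_gap": opening from 0.0 (shut) to 1.0 (fully open).
Only numpy, scipy, OpenCV 4.12 (cv2) and the standard library are available. Lean on these libraries where they do the work, as an engineer would, in place of code of your own. Each camera call takes 0.05 s, during which the arm holds its last target.

## Working session

There is one attempt and no reset: what is moved stays moved. The work goes in short steps, Python scripts to look and compute and a tool call to move; the robot and the scene stay as the last step left them, time stands still between calls to the robot, and variables do not carry over. Pictures are saved under pics/ and viewed, and the job is handed in when it is done.

Besides the shell and the picture viewer there is one more tool, called after "Request:" as name(argument=value, ...), one argument or row to a line, values as JSON. play_rows: Moves the arm, as the interface text tells. Its arguments: {"type":"object","properties":{"steps":{"type":"array"},"fingers":{"type":"number"},"squeeze":{"type":"number"}},"required":["steps"]}

```bash
ls; mkdir -p pics
cat > h.py <<'E'
import numpy as np, cv2
from station import manip
def snap(name,fn=None):
    p=manip.snapshot(name)
    if fn: cv2.imwrite('pics/'+fn,p['img'][:,:,::-1])
    return p
def ray(p,uv):
    K=np.array(p['K']);T=np.array(p['world_from_camera'])
    d=np.array([(uv[0]-K[0,2])/K[0,0],(uv[1]-K[1,2])/K[1,1]]);rd=np.linalg.norm(d)
    r=rd
    for _ in range(30): r=rd/(1+p['k1']*r*r)
    s=d*(r/rd if rd>0 else 1)
    v=T[:3,:3]@np.array([s[0],s[1],1]);return T[:3,3],v
def atz(p,uv,z):
    o,v=ray(p,uv);return o+v*(z-o[2])/v[2]
def proj(p,X):
    K=np.array(p['K']);T=np.array(p['world_from_camera'])
    c=T[:3,:3].T@(np.array(X,float)-T[:3,3]);s=c[:2]/c[2];s=s*(1+p['k1']*(s@s))
    return np.array([K[0,0]*s[0]+K[0,2],K[1,1]*s[1]+K[1,2]])
E
python3 - <<'E'
from h import *
for n in ['scene','top','wrist']:
    p=snap(n,n+'1.png'); print(n,p['shot'],np.round(p['world_from_camera'],3).tolist(),p['k1'])
    for l in ['press_axis','end_stop','spindle','knob_grip','moulding','rosette_axis','press']:
        print(l,[(np.round(d['point'],1).tolist(),round(d['score'],2)) for d in manip.pinpoint(l,p)][:4])
s=manip.sense();print(s)
E
```

```text
pics
scene 1 [[-0.209, 0.801, -0.56, 1.251], [0.978, 0.177, -0.111, 0.153], [0.01, -0.571, -0.821, 1.221], [0.0, 0.0, 0.0, 1.0]] -0.0936023740410477
press_axis [([278.6, 253.7], 0.76), ([279.9, 255.6], 0.55)]
end_stop [([273.7, 263.5], 0.75)]
spindle [([277.4, 242.7], 0.86)]
knob_grip [([273.9, 220.7], 0.64)]
moulding [([290.8, 224.8], 0.93), ([348.2, 245.1], 0.69), ([360.6, 185.1], 0.69), ([270.5, 161.0], 0.58)]
rosette_axis [([281.4, 161.3], 0.94), ([350.8, 254.6], 0.7), ([355.2, 165.1], 0.7), ([281.5, 235.9], 0.57)]
press [([277.2, 255.8], 0.71), ([276.9, 253.0], 0.18)]
top 2 [[-0.011, -0.99, 0.142, 0.296], [-1.0, 0.011, -0.001, -0.019], [-0.001, -0.142, -0.99, 1.409], [0.0, 0.0, 0.0, 1.0]] -0.11558590432178706
press_axis [([339.0, 154.5], 0.75)]
end_stop [([341.8, 145.9], 0.72)]
spindle [([337.5, 153.7], 0.52)]
knob_grip [([340.5, 143.5], 0.69)]
moulding [([342.3, 186.5], 0.82), ([282.5, 251.3], 0.77), ([374.2, 259.4], 0.58), ([336.0, 156.2], 0.17)]
rosette_axis [([297.1, 260.3], 0.79), ([274.5, 167.5], 0.77), ([334.6, 169.0], 0.65), ([362.6, 252.7], 0.64)]
press []
wrist 3 [[0.3
[... 191 characters left out ...]
[([38.7, 352.7], 0.61)]
rosette_axis []
press []
{'t': 1.2, 'q': array([ 1.01246636e+00,  5.27503711e-01,  1.43266873e+00,  2.91233193e-05,
        1.18137972e+00, -1.78489398e-01]), 'qd': array([-0.00140387, -0.00085826, -0.00102789, -0.00021872, -0.00119828,
       -0.00138499]), 'tau': array([-1.17043633e-04, -4.42330706e+01, -1.78415483e+01, -2.38853381e-04,
        1.06497297e-03,  1.72448626e-06]), 'tcp_pos': array([0.23169254, 0.58046883, 0.25631809]), 'tool_rot': array([ 1.88786044e-01,  9.82018243e-01,  2.37391103e-05, -5.27636811e-06]), 'force': array([-0.53726531, -0.76704839,  0.28127428]), 'ft_torque': array([0.03407191, 0.04879756, 0.02314486]), 'finger_gap': 1.002784530369768}
```

View pictures.

Run:
```python
import cv2
a=cv2.imread('pics/scene1.png')[110:310,200:440];cv2.imwrite('pics/scene1c.png',cv2.resize(a,None,fx=3.3,fy=3,interpolation=cv2.INTER_CUBIC))
a=cv2.imread('pics/top1.png')[80:300,220:440];cv2.imwrite('pics/top1c.png',cv2.resize(a,None,fx=2.7,fy=2.7,interpolation=cv2.INTER_CUBIC))
```

```text
(no output)
```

View pics/scene1c.png

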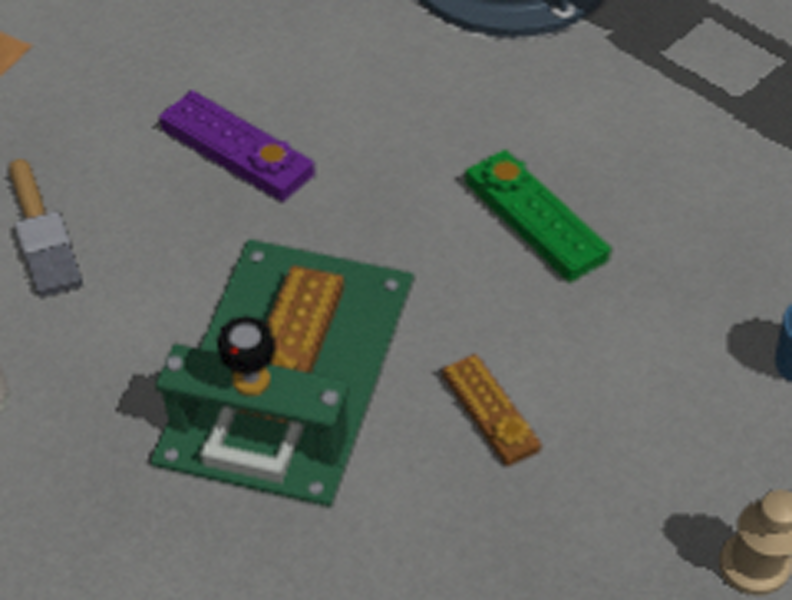

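View pics/top1c.png

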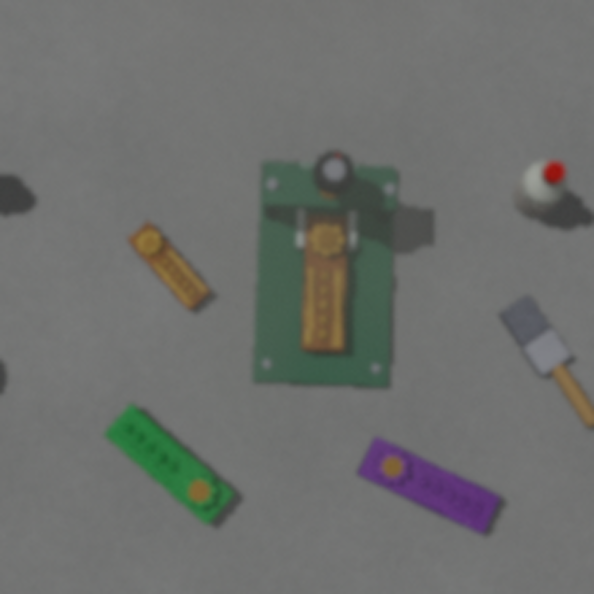

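View pics/scene1.png

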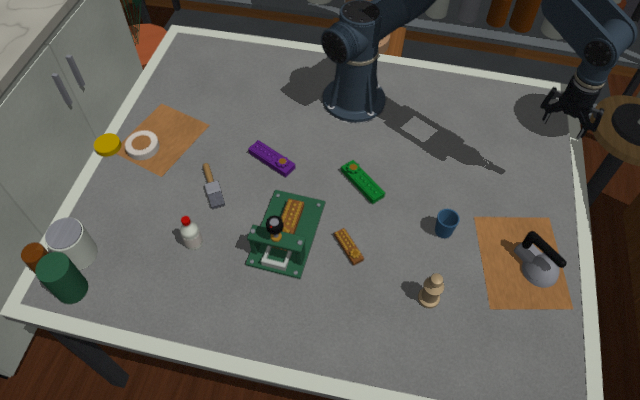

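Run:
```python
from h import *
p=snap('top','top2.png')
f=lambda x,y:(x/2.7+220-.3,y/2.7+80-.3)
A=atz(p,f(254,382),.012);B=atz(p,f(390,387),.012)
print('bed open corners',A.round(4),B.round(4),np.linalg.norm(A-B))
m=(A+B)/2; y=(A-B)/np.linalg.norm(A-B); x=np.array([y[1],-y[0],0]); print('xdir',x,np.degrees(np.arctan2(x[1],x[0])))
print('axis',(m+x*.2)[:2])
print('bolts beam',atz(p,f(271,184),.1),atz(p,f(390,188),.1))
print('moulding near end corners',atz(p,f(302,352),.036),atz(p,f(347,354),.036))
print('knob top',atz(p,f(334,170),.170))
q=snap('scene')
print('scene open', atz(q,(200+250/3.3,110+240/3),.012),atz(q,(200+413/3.3,110+273/3),.012))
print('scene far', atz(q,(200+150/3.3,110+465/3),.012),atz(q,(200+332/3.3,110+506/3),.012))
from scipy.spatial.transform import Rotation as R
T=np.array(p['world_from_camera'])
s=manip.sense();w=manip.snapshot('wrist');W=np.array(w['world_from_camera']);t=np.eye(4);t[:3,:3]=R.from_quat(s['tool_rot']).as_matrix();t[:3,3]=s['tcp_pos']
print(t.round(3));print((np.linalg.inv(t)@W).round(4).tolist(), w['K'])
```

```text
bed open corners [ 0.427  -0.0085  0.012 ] [ 0.4197 -0.1578  0.012 ] 0.14943223812366513
xdir [ 0.99881703 -0.04862653  0.        ] -2.7871942387734405
axis [ 0.6231303  -0.09286746]
bolts beam [ 0.62756309 -0.02917636  0.1       ] [ 0.62197373 -0.15446439  0.1       ]
moulding near end corners [ 0.4567385  -0.06096626  0.036     ] [ 0.45399766 -0.10964596  0.036     ]
knob top [ 0.62355557 -0.0917381   0.17      ]
scene open [ 0.42367818 -0.15091976  0.012     ] [ 0.43059286 -0.00432602  0.012     ]
scene far [ 0.67453135 -0.16563374  0.012     ] [ 0.68163464 -0.01569999  0.012     ]
[[-0.929  0.371 -0.     0.232]
 [ 0.371  0.929 -0.     0.58 ]
 [ 0.    -0.    -1.     0.256]
 [ 0.     0.     0.     1.   ]]
[[0.0003, -0.9454, -0.3258, 0.0856], [1.0, 0.0009, -0.0016, 0.0014], [0.0018, -0.3258, 0.9454, -0.1175], [0.0, 0.0, 0.0, 1.0]] [[331.93419543   0.         319.99615879]
 [  0.         331.93419543 202.63459573]
 [  0.           0.           1.        ]]
```

```bash
cat >> h.py <<'E'
from scipy.spatial.transform import Rotation as R
PSI=-2.75; AX=np.array([.6235,-.092])
def go(tgt,yaw,n,frm=None):
    """rows from the current pose to tgt, tool down, tool-x yaw (deg)"""
    s=manip.sense(); p=s['tcp_pos'];Rm=R.from_quat(s['tool_rot'])
    x=Rm.as_matrix()[:,0]; y0=np.degrees(np.arctan2(x[1],x[0]))
    dy=(yaw-y0+180)%360-180
    for k in range(n):
        a=np.radians(y0+dy*k/n); X=np.array([np.cos(a),np.sin(a),0]);Z=np.array([0,0,-1.]);Y=np.cross(Z,X)
        d=(np.array(tgt)-p)/n
        print([round(float(v),4) for v in (d@X,d@Y,d@Z)],'rz',round(-dy/n,2))
    M=Rm.as_matrix();print('tilt',M[:,2].round(4),'q6',s['q'][5].round(3),'F',s['force'].round(2),'M',s['ft_torque'].round(3),'tcp',p.round(4),'yaw',y0.round(2),'t',s['t'])
E
python3 -c "
from h import *
go([.43,-.083,.30],177.25,14)"
```

```text
[-0.0307, -0.0388, -0.0031] rz -1.36
[-0.0298, -0.0395, -0.0031] rz -1.36
[-0.0289, -0.0402, -0.0031] rz -1.36
[-0.0279, -0.0408, -0.0031] rz -1.36
[-0.0269, -0.0415, -0.0031] rz -1.36
[-0.0259, -0.0421, -0.0031] rz -1.36
[-0.0249, -0.0427, -0.0031] rz -1.36
[-0.0239, -0.0433, -0.0031] rz -1.36
[-0.0229, -0.0439, -0.0031] rz -1.36
[-0.0218, -0.0444, -0.0031] rz -1.36
[-0.0208, -0.0449, -0.0031] rz -1.36
[-0.0197, -0.0454, -0.0031] rz -1.36
[-0.0186, -0.0458, -0.0031] rz -1.36
[-0.0175, -0.0463, -0.0031] rz -1.36
tilt [-0. -0. -1.] q6 -0.179 F [-0.11  0.31  1.48] M [ 0.026 -0.008 -0.019] tcp [0.2317 0.5804 0.2563] yaw 158.24 t 1.35
```

Request:
play_rows(
  steps=[
    [[-0.031,-0.039,-0.003,0,0,-1.36],[-0.03,-0.0395,-0.003,0,0,-1.36],[-0.029,-0.04,-0.003,0,0,-1.36],[-0.028,-0.041,-0.003,0,0,-1.36],[-0.027,-0.0415,-0.003,0,0,-1.36],[-0.026,-0.042,-0.003,0,0,-1.36],[-0.025,-0.043,-0.003,0,0,-1.36],[-0.024,-0.043,-0.003,0,0,-1.36],[-0.023,-0.044,-0.003,0,0,-1.36],[-0.022,-0.044,-0.003,0,0,-1.36]],
  ],
  fingers=0.24,
)

```text
t: 2.6
tcp_pos: [0.3752, 0.1048, 0.2868]
tool_rot: [0.071, 0.997, 0.0, 0.001]
force: [1.5, 0.8, -0.8]
finger_gap: 0.239
```

Request:
play_rows(
  steps=[
    [[-0.021,-0.045,-0.003,0,0,-1.36],[-0.02,-0.045,-0.003,0,0,-1.36],[-0.0185,-0.046,-0.003,0,0,-1.36],[-0.0175,-0.046,-0.003,0,0,-1.36],[0,0,0,0,0,0]],
  ],
)

```text
t: 3.22
tcp_pos: [0.4336, -0.0863, 0.2989]
tool_rot: [0.026, 1.0, -0.001, 0.001]
force: [-1.0, 1.0, 0.1]
finger_gap: 0.241
```

Run:
```python
from h import *
p=snap('wrist','w2.png')
for l in ['press_axis','end_stop','spindle','knob_grip','moulding','rosette_axis','press']:
    print(l,[(np.round(d['point'],1).tolist(),round(d['score'],2)) for d in manip.pinpoint(l,p)][:4])
go([.43,-.083,.30],177.25,1)
```

```text
press_axis [([323.5, 294.8], 0.68)]
end_stop [([321.3, 310.8], 0.7)]
spindle [([322.4, 316.3], 0.64)]
knob_grip [([328.0, 373.5], 0.59)]
moulding [([461.9, 71.1], 0.95), ([221.9, 60.3], 0.9), ([449.5, 243.0], 0.87), ([323.3, 235.1], 0.76)]
rosette_axis [([440.6, 47.5], 0.78), ([325.0, 275.2], 0.72), ([254.6, 74.8], 0.7), ([466.1, 260.8], 0.62)]
press [([325.9, 289.9], 0.84)]
[0.0015, -0.0012, -0.0017] rz 0.12
tilt [-2.e-04  1.e-04 -1.e+00] q6 -1.968 F [-0.39  0.47  0.64] M [ 0.059  0.005 -0.017] tcp [ 0.4315 -0.0819  0.2983] yaw 177.37 t 3.625
```

View pics/w2.png

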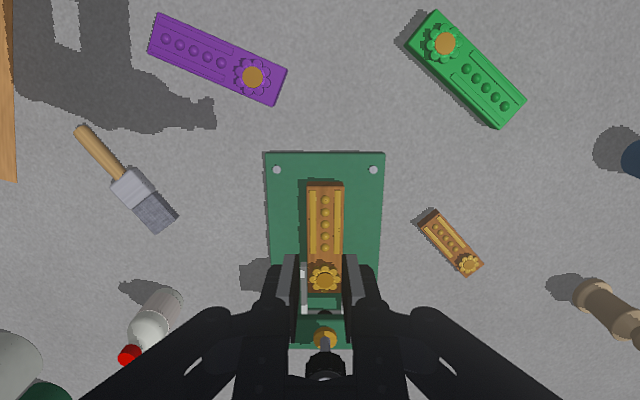

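Run:
```python
from h import *
a=cv2.imread('pics/w2.png')[140:400,240:400];cv2.imwrite('pics/w2c.png',cv2.resize(a,None,fx=2.3*1.6,fy=2.3,interpolation=cv2.INTER_CUBIC) if 0 else cv2.resize(a,None,fx=2.3,fy=2.3,interpolation=cv2.INTER_CUBIC))
p=manip.snapshot('wrist')
A=atz(p,(264.5,152.5),.012);B=atz(p,(384,152.5),.012);print(A,B,np.linalg.norm(A-B))
v=A-B
print(np.degrees(np.arctan2(-v[0],v[1])))
C=atz(p,(307.5,184.5),.036);D=atz(p,(343.5,184.5),.036);print(C,D,np.linalg.norm(C-D))
print('bolts',atz(p,(276.5,170),.013),atz(p,(373.5,170),.013))
print(np.round(manip.sense()['q'],3))
```

```text
[ 0.4172765  -0.14809186  0.012     ] [ 0.42388661 -0.00172541  0.012     ] 0.14651563131295953
177.4142014051443
[ 0.45360888 -0.09646344  0.036     ] [ 0.45553698 -0.05373387  0.036     ] 0.04277305622841041
bolts [ 0.43964096 -0.13512386  0.013     ] [ 0.4450776 -0.0146589  0.013    ]
[-0.443  0.217  1.821  0.     1.104 -1.968]
```

View pics/w2c.png

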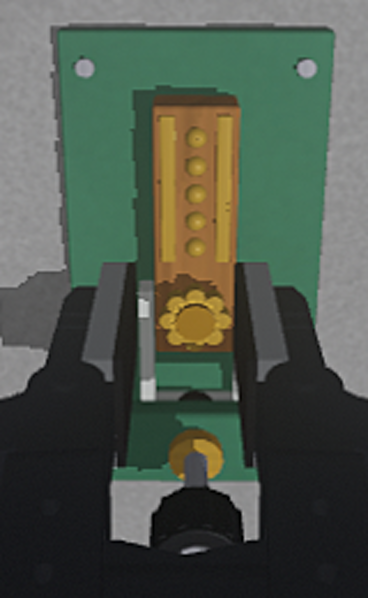

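Run:
```python
from h import *
p=snap('wrist','w3.png'); 
a=p['img'][140:280,250:400,::-1];cv2.imwrite('pics/w3c.png',cv2.resize(a,None,fx=4,fy=4,interpolation=cv2.INTER_CUBIC))
np.save('w3.npy',p,allow_pickle=True)
print(manip.sense()['tcp_pos'])
```

```text
[ 0.43172132 -0.08218959  0.29837739]
```

View pics/w3c.png

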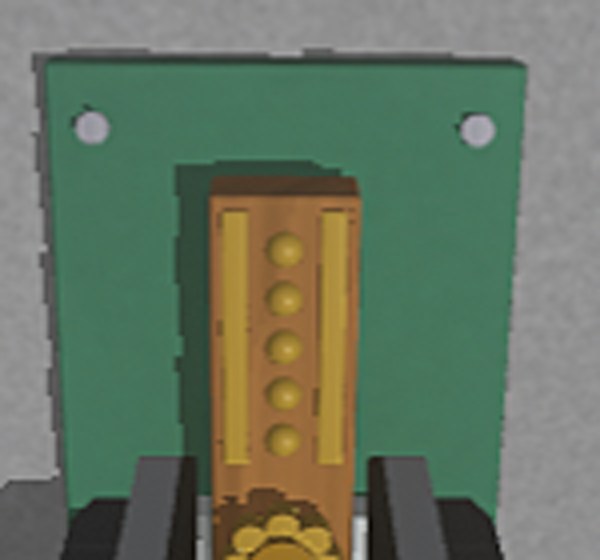

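Run:
```python
from h import *
p=np.load('w3.npy',allow_pickle=True).item()
f=lambda x,y:(x/4+250-.4,y/4+140-.4)
def rep(a,b,z):
    A=atz(p,f(*a),z);B=atz(p,f(*b),z);v=B-A
    print(A.round(4),B.round(4),'mid',((A+B)/2).round(4),'len',np.linalg.norm(v).round(4),'yaw',np.degrees(np.arctan2(-v[0],v[1])).round(2))
rep((47,60),(527,66),.012);rep((92,127),(478,130),.013);rep((210,194),(360,194),.036);rep((212,179),(356,178),.012)
c=np.array([.4225,-.08,0]);
print(AX-.2*np.array([np.cos(np.radians(PSI)),np.sin(np.radians(PSI))]))
q=snap('top','t4.png');cv2.imwrite('pics/t4c.png',cv2.resize(q['img'][130:235,300:380,::-1],None,fx=5.5,fy=5.5,interpolation=cv2.INTER_CUBIC))
```

```text
[ 0.4198 -0.1524  0.012 ] [ 0.4284 -0.0051  0.012 ] mid [ 0.4241 -0.0788  0.012 ] len 0.1476 yaw -3.32
[ 0.4413 -0.1403  0.013 ] [ 0.4477 -0.0203  0.013 ] mid [ 0.4445 -0.0803  0.013 ] len 0.1202 yaw -3.06
[ 0.4579 -0.1033  0.036 ] [ 0.4599 -0.0587  0.036 ] mid [ 0.4589 -0.081   0.036 ] len 0.0447 yaw -2.6
[ 0.46   -0.1041  0.012 ] [ 0.4618 -0.0587  0.012 ] mid [ 0.4609 -0.0814  0.012 ] len 0.0455 yaw -2.18
[ 0.42373032 -0.08240437]
```

View pics/t4c.png

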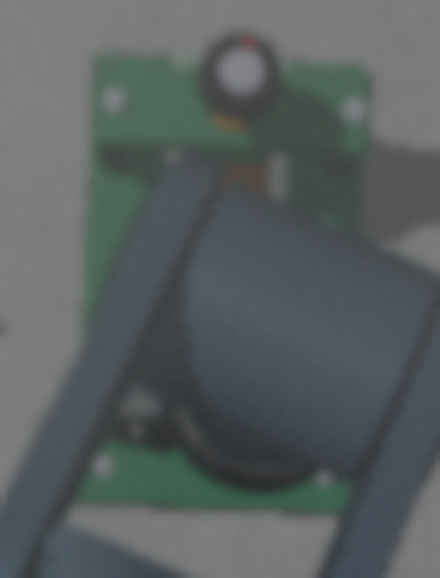

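Request:
play_rows(
  steps=[
    [[0.007,0.002,0.04,0,0,0.2],[0,0,0.05,0,0,0],[0,0,0.05,0,0,0],[0,0,0.05,0,0,0],[0,0,0.04,0,0,0],[0,0,0.02,0,0,0],[0,0,0.008,0,0,0],[0,0,0,0,0,0],[0,0,0,0,0,0]],
  ],
)

```text
t: 4.9
tcp_pos: [0.4256, -0.0808, 0.0411]
tool_rot: [0.025, 1.0, -0.0, 0.001]
force: [0.2, 0.1, 0.2]
finger_gap: 0.241
```

Run:
```python
from h import *
p=snap('wrist','w5.png');q=snap('scene','s5.png');cv2.imwrite('pics/s5c.png',cv2.resize(q['img'][150:290,220:350,::-1],None,fx=4,fy=4,interpolation=cv2.INTER_CUBIC))
go([.43,-.083,.30],177.25,1)
```

```text
[-0.0046, -0.002, -0.2588] rz -0.16
tilt [ 1.9e-03 -9.0e-04 -1.0e+00] q6 -1.967 F [ 0.51  0.5  -0.87] M [-0.017 -0.044  0.003] tcp [ 0.4255 -0.0808  0.0412] yaw 177.09 t 5.0
```

View pics/w5.png

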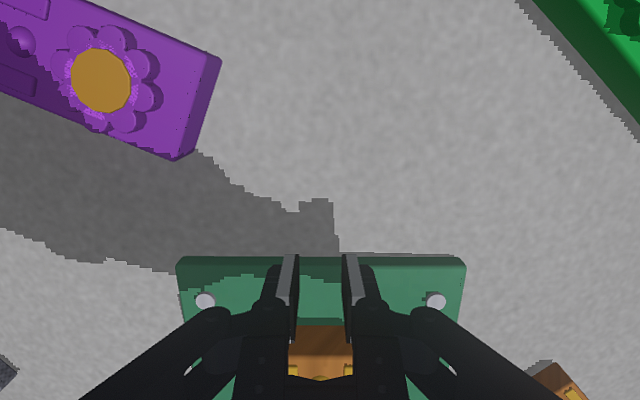

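View pics/s5c.png

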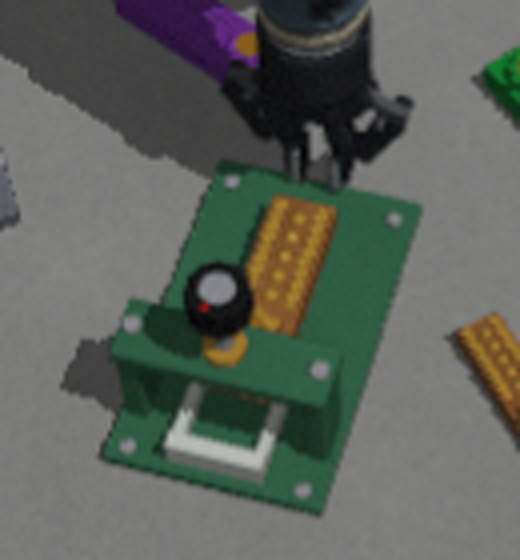

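Request:
play_rows(
  steps=[
    [[-0.01,0,0.002,0,0,0],[-0.01,0,0,0,0,0],[-0.006,0,0,0,0,0],[-0.006,0,0,0,0,0],[-0.006,0,0,0,0,0],[-0.006,0,0,0,0,0],[-0.006,0,0,0,0,0],[-0.006,0,0,0,0,0]],
  ],
)

```text
t: 6.0
tcp_pos: [0.4814, -0.0835, 0.0382]
tool_rot: [0.025, 1.0, -0.0, 0.0]
force: [0.3, -0.7, -0.7]
finger_gap: 0.24
```

Run:
```python
from h import *
q=snap('scene','s6.png');cv2.imwrite('pics/s6c.png',cv2.resize(q['img'][150:290,220:350,::-1],None,fx=4,fy=4,interpolation=cv2.INTER_CUBIC))
go([.43,-.083,.30],177.25,1)
```

```text
[0.0526, -0.0018, -0.2617] rz -0.17
tilt [ 2.2e-03 -8.0e-04 -1.0e+00] q6 -1.921 F [ 0.68 -0.87  0.03] M [-0.     0.119  0.047] tcp [ 0.4826 -0.0839  0.0383] yaw 177.08 t 6.05
```

View pics/s6c.png

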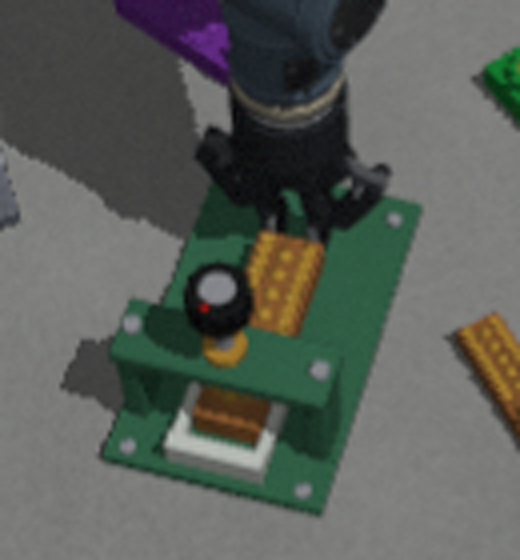

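Request:
play_rows(
  steps=[
    [[-0.003,0,0,0,0,0],[-0.003,0,0,0,0,0],[-0.0015,0,0,0,0,0]],
  ],
)

```text
t: 6.42
tcp_pos: [0.4885, -0.0838, 0.0383]
tool_rot: [0.025, 1.0, -0.0, 0.0]
force: [-1.0, 0.1, 0.3]
finger_gap: 0.24
```

Request:
play_rows(
  steps=[
    [[-0.001,0,0,0,0,0],[0,0,0,0,0,0]],
  ],
)

```text
t: 6.68
tcp_pos: [0.4895, -0.0839, 0.0383]
tool_rot: [0.025, 1.0, -0.0, 0.0]
force: [-0.1, 0.3, -0.2]
finger_gap: 0.239
```

Request:
play_rows(
  steps=[
    [[-0.001,0,0,0,0,0],[0,0,0,0,0,0]],
  ],
)

```text
t: 6.92
tcp_pos: [0.4905, -0.0839, 0.0383]
tool_rot: [0.025, 1.0, -0.0, 0.0]
force: [-0.3, -0.1, 0.5]
finger_gap: 0.239
```

Request:
play_rows(
  steps=[
    [[-0.001,0,0,0,0,0],[-0.001,0,0,0,0,0]],
  ],
)

```text
t: 7.18
tcp_pos: [0.4924, -0.084, 0.0383]
tool_rot: [0.026, 1.0, 0.0, -0.0]
force: [-1.6, -0.3, 0.3]
finger_gap: 0.239
```

Request:
play_rows(
  steps=[
    [[-0.001,0,0,0,0,0],[0,0,0,0,0,0]],
  ],
)

```text
t: 7.42
tcp_pos: [0.4937, -0.0841, 0.0383]
tool_rot: [0.025, 1.0, -0.0, 0.0]
force: [-0.3, -0.2, -0.0]
finger_gap: 0.24
```

Run:
```python
from h import *
q=snap('scene','s7.png');cv2.imwrite('pics/s7c.png',cv2.resize(q['img'][200:290,230:340,::-1],None,fx=6,fy=6,interpolation=cv2.INTER_CUBIC))
```

```text
(no output)
```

View pics/s7c.png

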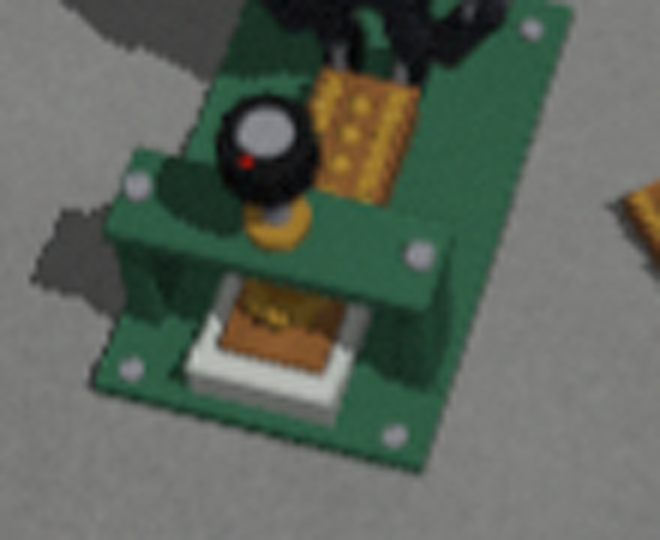

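Request:
play_rows(
  steps=[
    [[-0.001,0,0,0,0,0],[-0.0005,0,0,0,0,0]],
  ],
)

```text
t: 7.72
tcp_pos: [0.4946, -0.0841, 0.0383]
tool_rot: [0.025, 1.0, 0.0, -0.0]
force: [-1.6, -0.3, 0.7]
finger_gap: 0.238
```

Request:
play_rows(
  steps=[
    [[-0.001,0,0,0,0,0],[0,0,0,0,0,0]],
  ],
)

```text
t: 7.98
tcp_pos: [0.4947, -0.0839, 0.0382]
tool_rot: [0.025, 1.0, 0.0, -0.001]
force: [-4.3, -0.9, 2.2]
finger_gap: 0.239
```

Request:
play_rows(
  steps=[
    [[-0.001,0,0,0,0,0],[0,0,0,0,0,0]],
  ],
)

```text
t: 8.22
tcp_pos: [0.4948, -0.0837, 0.0382]
tool_rot: [0.025, 1.0, 0.001, -0.002]
force: [-5.6, -0.9, 4.0]
finger_gap: 0.238
```

Request:
play_rows(
  steps=[
    [[-0.001,0,0,0,0,0],[-0.001,0,0,0,0,0],[-0.001,0,0,0,0,0],[0,0,0,0,0,0]],
  ],
)

```text
t: 8.72
tcp_pos: [0.4949, -0.0833, 0.038]
tool_rot: [0.025, 1.0, 0.001, -0.005]
force: [-11.2, -3.7, 6.3]
finger_gap: 0.24
```

Run:
```python
from h import *
q=snap('scene','s8.png');cv2.imwrite('pics/s8c.png',cv2.resize(q['img'][230:280,250:310,::-1],None,fx=10,fy=10,interpolation=cv2.INTER_CUBIC))
go([.43,-.083,.30],177.25,1)
```

```text
[0.0648, -0.0029, -0.262] rz -0.14
tilt [-0.0106  0.003  -0.9999] q6 -1.907 F [-11.3   -3.52   6.47] M [-0.619  1.659 -0.131] tcp [ 0.4949 -0.0833  0.038 ] yaw 177.11 t 8.775
```

View pics/s8c.png

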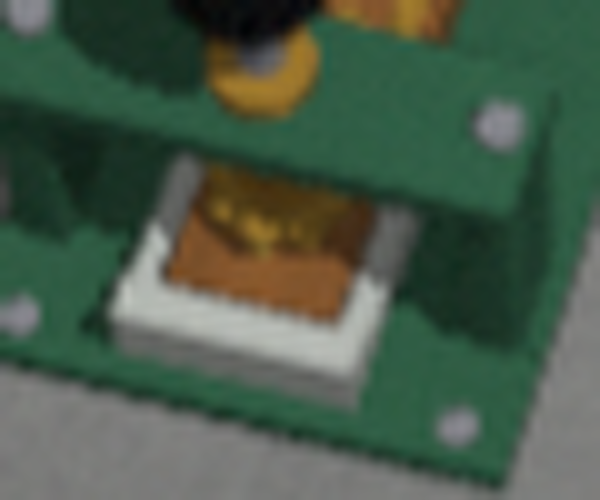

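Request:
play_rows(
  steps=[
    [[0.004,0,0,0,0,0],[0.01,0,0,0,0,0],[0.02,0,0,0,0,0],[0,0,-0.05,0,0,0],[0,0,-0.06,0,0,-5],[0,0,-0.06,0,0,-5],[0,0,-0.06,0,0,-5],[0,0,-0.03,0,0,0],[0,0,0,0,0,0]],
  ],
  fingers=1.0,
)

```text
t: 9.9
tcp_pos: [0.4679, -0.0834, 0.3013]
tool_rot: [-0.105, 0.994, -0.002, 0.004]
force: [-1.1, -0.4, 0.3]
finger_gap: 0.992
```

Run:
```python
from h import *
q=snap('wrist','w9.png')
print([(np.round(d['point'],1).tolist(),round(d['score'],2)) for d in manip.pinpoint('knob_grip',q)][:4])
go([.6245,-.0915,.30],197.25,6)
```

```text
[([279.9, 338.7], 0.58)]
[-0.0256, -0.007, -0.0003] rz -0.86
[-0.0255, -0.0074, -0.0003] rz -0.86
[-0.0253, -0.0078, -0.0003] rz -0.86
[-0.0252, -0.0081, -0.0003] rz -0.86
[-0.0251, -0.0085, -0.0003] rz -0.86
[-0.025, -0.0089, -0.0003] rz -0.86
tilt [ 6.e-04 -1.e-04 -1.e+00] q6 -2.194 F [-0.51 -1.25 -0.38] M [-0.007  0.055  0.032] tcp [ 0.4658 -0.0825  0.298 ] yaw -167.92 t 10.0
```

View pics/w9.png

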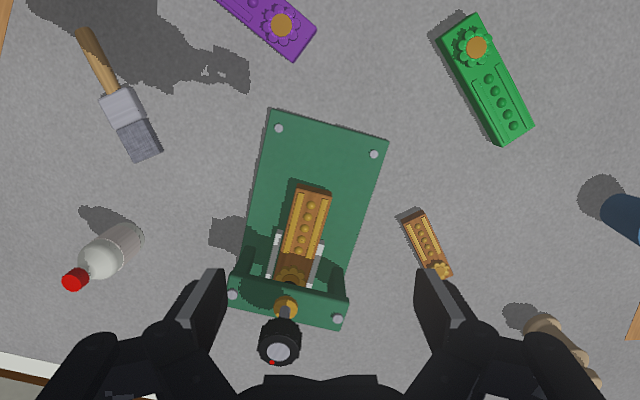

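Request:
play_rows(
  steps=[
    [[-0.0256,-0.007,0,0,0,-2],[-0.0253,-0.008,0,0,0,-2],[-0.025,-0.009,0,0,0,-2],[-0.0247,-0.01,0,0,0,-2],[-0.0243,-0.011,0,0,0,-2],[-0.024,-0.012,0,0,0,-2],[0,0,0,0,0,0],[0,0,0,0,0,0]],
  ],
)

```text
t: 11.0
tcp_pos: [0.6239, -0.093, 0.2963]
tool_rot: [-0.208, 0.978, 0.001, -0.002]
force: [-0.6, -0.9, 0.1]
finger_gap: 1.0
```

Run:
```python
from h import *
q=snap('wrist','w10.png');np.save('w10.npy',q,allow_pickle=True)
cv2.imwrite('pics/w10.png',cv2.resize(q['img'][100:350,200:440,::-1],None,fx=2.4,fy=2.4,interpolation=cv2.INTER_CUBIC))
t=snap('top','t10.png');np.save('t10.npy',t,allow_pickle=True)
s=snap('scene','s10.png');np.save('s10.npy',s,allow_pickle=True)
for n,p in zip('wts',(q,t,s)):
  for l in ['knob_grip','spindle','press_axis','end_stop']: print(n,l,[(np.round(d['point'],1).tolist(),round(d['score'],2)) for d in manip.pinpoint(l,p)][:2])
go([.6245,-.0915,.30],197.25,1)
```

```text
w knob_grip [([323.0, 200.2], 0.75)]
w spindle [([321.6, 172.7], 0.91), ([321.0, 200.7], 0.2)]
w press_axis []
w end_stop [([305.1, 183.5], 0.93)]
t knob_grip []
t spindle []
t press_axis []
t end_stop []
s knob_grip [([272.4, 224.3], 0.7), ([274.7, 265.9], 0.44)]
s spindle [([276.2, 244.9], 0.75)]
s press_axis [([277.1, 253.0], 0.82)]
s end_stop [([273.3, 265.5], 0.77)]
[-0.0, 0.0021, -0.0017] rz 6.83
tilt [ 1.e-04 -0.e+00 -1.e+00] q6 -2.316 F [-0.16  0.01  0.01] M [-0.02   0.006  0.016] tcp [ 0.6253 -0.0934  0.2983] yaw -155.92 t 11.75
```

View pics/w10.png

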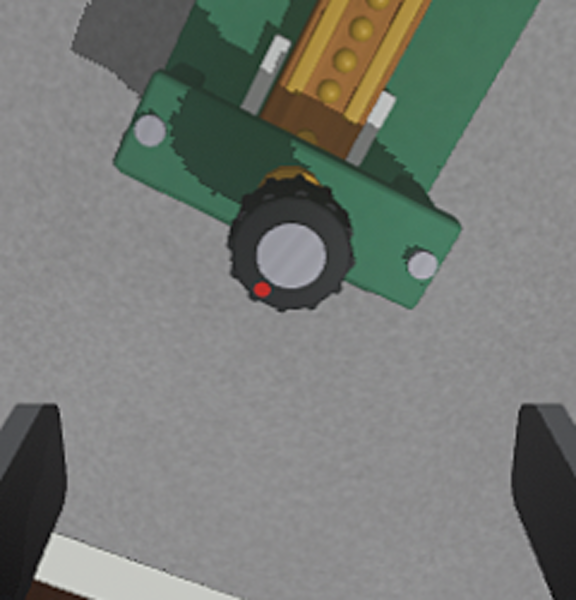

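Run:
```python
from h import *
q=np.load('w10.npy',allow_pickle=True).item()
f=lambda x,y:(x/2.4+200-.3,y/2.4+100-.3)
for z in(.168,.171,.174): print(z,atz(q,f(291,256),z))
a=atz(q,f(150,130),.102);b=atz(q,f(422,266),.102);print(a,b,(a+b)/2,np.linalg.norm(a-b),np.degrees(np.arctan2(-(a-b)[0],(a-b)[1])))
# knob rim width
print('nut-spindle', atz(q,f(291,180),.108))
s=np.load('s10.npy',allow_pickle=True).item()
cv2.imwrite('pics/s10c.png',cv2.resize(s['img'][200:280,240:320,::-1],None,fx=7,fy=7,interpolation=cv2.INTER_CUBIC))
for n in [0]: print(proj(s,[.6245,-.0915,.172]),proj(q,[.6245,-.0915,.172]),proj(q,[.6245,-.0915,.012]))
g=cv2.cvtColor(q['img'],cv2.COLOR_RGB2HSV);roi=(g[...,2]<75)&(g[...,1]<60)
m=np.zeros_like(roi);m[165:245,285:360]=roi[165:245,285:360]
n,l,st,c=cv2.connectedComponentsWithStats(m.astype(np.uint8));i=1+np.argmax(st[1:,4]);print(st[i],c[i])
```

```text
0.168 [ 0.62534357 -0.08921221  0.168     ]
0.171 [ 0.6243852  -0.08965777  0.171     ]
0.174 [ 0.62342683 -0.09010333  0.174     ]
[ 0.62097264 -0.15180356  0.102     ] [ 0.62818745 -0.02760636  0.102     ] [ 0.62458004 -0.08970496  0.102     ] 0.1244065871143551 176.67533387534826
nut-spindle [ 0.61549533 -0.09329645  0.108     ]
[273.60991266 221.63091183] [318.72025718 206.00900476] [318.90272595 162.92077533]
[ 295  173   53   57 1550] [321.02       198.84709677]
```

View pics/s10c.png

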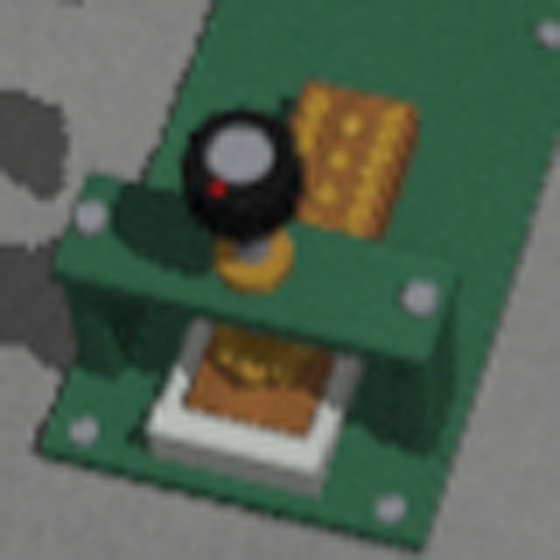

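Run:
```python
from h import *
go([.6248,-.0900,.163],-155.92,1)
```

```text
[-0.0009, 0.0033, 0.1353] rz -0.0
tilt [ 1.e-04 -0.e+00 -1.e+00] q6 -2.316 F [-0.16  0.01  0.01] M [-0.02   0.006  0.016] tcp [ 0.6253 -0.0934  0.2983] yaw -155.92 t 11.75
```

Request:
play_rows(
  steps=[
    [[-0.001,0.0033,0.035,0,0,0],[0,0,0.04,0,0,0],[0,0,0.03,0,0,0],[0,0,0.02,0,0,0],[0,0,0.01,0,0,0],[0,0,0,0,0,0],[0,0,0,0,0,0]],
  ],
  fingers=0.7,
)

```text
t: 12.62
tcp_pos: [0.6256, -0.0902, 0.1643]
tool_rot: [-0.209, 0.978, -0.001, 0.001]
force: [0.3, -0.8, 0.4]
finger_gap: 0.699
```

Run:
```python
from h import *
q=snap('wrist','w11.png');s=snap('scene')
cv2.imwrite('pics/w11.png',cv2.resize(q['img'][100:400,160:480,::-1],None,fx=2,fy=2,interpolation=cv2.INTER_CUBIC))
cv2.imwrite('pics/s11.png',cv2.resize(s['img'][170:290,220:340,::-1],None,fx=5,fy=5,interpolation=cv2.INTER_CUBIC))
go([.6248,-.0900,.163],-155.92,1)
```

```text
[0.0006, 0.0005, 0.0015] rz 0.0
tilt [ 2.1e-03 -7.0e-04 -1.0e+00] q6 -2.311 F [-0.83 -0.1  -0.26] M [ 0.033 -0.019 -0.016] tcp [ 0.6256 -0.0902  0.1645] yaw -155.92 t 12.725
```

View pics/w11.png

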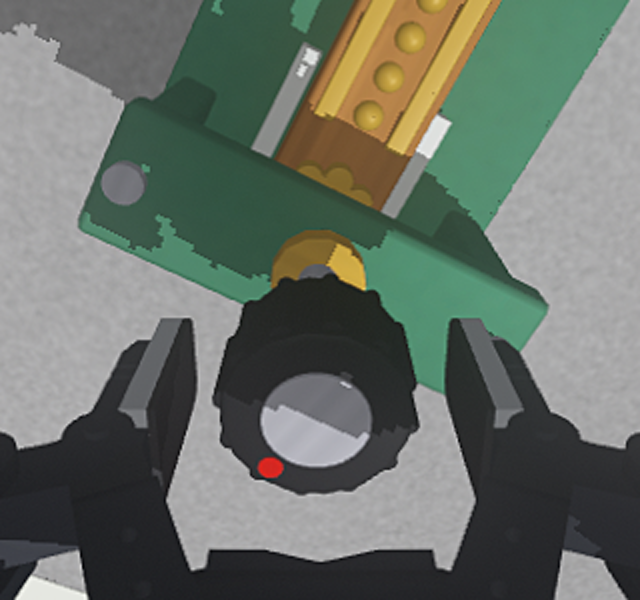

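View pics/s11.png

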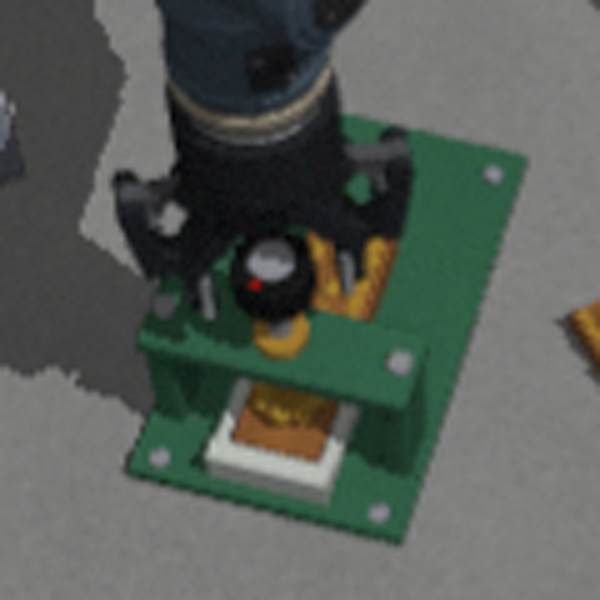

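Request:
play_rows(
  steps=[
    [[0.0005,0,0,0,0,0],[0,0,0,0,0,0],[0,0,0,0,0,0],[0,0,0,0,0,0],[0,0,0,0,0,0]],
  ],
  fingers=0.0,
  squeeze=45,
)

```text
t: 13.35
tcp_pos: [0.6253, -0.0912, 0.1645]
tool_rot: [-0.209, 0.978, -0.001, 0.001]
force: [-0.8, -2.8, 5.5]
finger_gap: 0.456
```

```bash
cat >> h.py <<'E'
def st():
    s=manip.sense();M=R.from_quat(s['tool_rot']).as_matrix()
    print('F',s['force'].round(2),'Ftool',(M.T@s['force']).round(2),'M',s['ft_torque'].round(3),'Mtool',(M.T@s['ft_torque']).round(3),'tcp',s['tcp_pos'].round(4),'yaw',np.degrees(np.arctan2(M[1,0],M[0,0])).round(2),'q6',s['q'][5].round(3),'tau6',s['tau'][5].round(3),'gap',round(s['finger_gap'],3),'t',s['t'])
E
python3 -c "
from h import *
st()"
```

```text
F [-0.82 -2.76  5.54] Ftool [ 1.86 -2.2  -5.53] M [-0.57   0.123  0.041] Mtool [ 0.47   0.345 -0.042] tcp [ 0.6253 -0.0912  0.1645] yaw -155.91 q6 -2.311 tau6 0.015 gap 0.456 t 13.35
```

Request:
play_rows(
  steps=[
    [[0,-0.001,0.0003,0,0,6],[0,0,0.0006,0,0,6]],
  ],
)

```text
t: 13.6
tcp_pos: [0.6253, -0.0913, 0.1633]
tool_rot: [-0.104, 0.995, -0.0, 0.001]
force: [-1.6, -1.0, 6.2]
finger_gap: 0.45
```

```bash
python3 -c "
from h import *
st()"
```

```text
F [-1.58 -0.97  6.18] Ftool [ 1.74 -0.63 -6.18] M [-0.281  0.027  0.156] Mtool [ 0.269  0.085 -0.156] tcp [ 0.6253 -0.0913  0.1633] yaw -168.09 q6 -2.1 tau6 -0.392 gap 0.45 t 13.6
```

Request:
play_rows(
  steps=[
    [[0,0,0.0006,0,0,6],[0,0,0.0006,0,0,6]],
  ],
)

```text
t: 13.85
tcp_pos: [0.6253, -0.0913, 0.1621]
tool_rot: [0.001, 1.0, -0.0, 0.001]
force: [-0.9, -0.1, 5.3]
finger_gap: 0.457
```

```bash
python3 -c "
from h import *
st()"
```

```text
F [-0.92 -0.07  5.34] Ftool [ 0.91 -0.08 -5.34] M [-0.272  0.117  0.184] Mtool [ 0.272  0.117 -0.184] tcp [ 0.6253 -0.0913  0.1621] yaw 179.92 q6 -1.891 tau6 -0.388 gap 0.457 t 13.85
```

Request:
play_rows(
  steps=[
    [[0,0,0.0006,0,0,6],[0,0,0.0006,0,0,6]],
  ],
)

```text
t: 14.1
tcp_pos: [0.6253, -0.0912, 0.1609]
tool_rot: [0.105, 0.994, -0.0, 0.001]
force: [-1.2, -1.4, 5.8]
finger_gap: 0.452
```

```bash
python3 -c "
from h import *
st();q=snap('wrist');st()
cv2.imwrite('pics/w12.png',cv2.resize(q['img'][100:400,160:480,::-1],None,fx=2,fy=2,interpolation=cv2.INTER_CUBIC))"
```

```text
F [-1.18 -1.43  5.81] Ftool [ 0.84 -1.64 -5.81] M [-0.273  0.094  0.147] Mtool [ 0.286  0.035 -0.147] tcp [ 0.6253 -0.0912  0.1609] yaw 167.93 q6 -1.681 tau6 -0.389 gap 0.452 t 14.1
F [-0.24 -0.75  5.79] Ftool [ 0.07 -0.79 -5.79] M [-0.259  0.06  -0.202] Mtool [0.267 0.004 0.202] tcp [ 0.6253 -0.0912  0.1609] yaw 167.76 q6 -1.678 tau6 0.112 gap 0.45 t 14.15
```

View pics/w12.png

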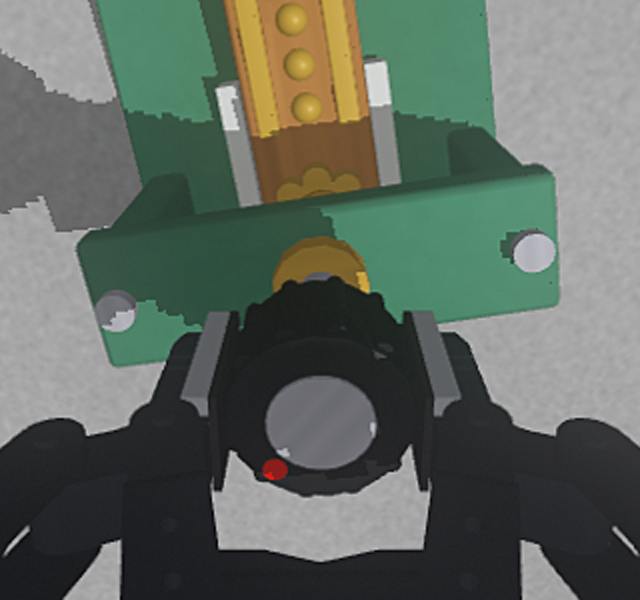

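Request:
play_rows(
  steps=[
    [[0,0,0.0006,0,0,6],[0,0,0.0006,0,0,6]],
  ],
)

```text
t: 14.4
tcp_pos: [0.6253, -0.0912, 0.1597]
tool_rot: [0.209, 0.978, -0.0, 0.001]
force: [-0.0, -0.6, 5.4]
finger_gap: 0.455
```

```bash
python3 -c "
from h import *
st()"
```

```text
F [-0.02 -0.62  5.45] Ftool [-0.24 -0.58 -5.45] M [-0.228  0.087  0.137] Mtool [ 0.244 -0.014 -0.138] tcp [ 0.6253 -0.0912  0.1597] yaw 155.93 q6 -1.472 tau6 -0.39 gap 0.455 t 14.4
```

Request:
play_rows(
  steps=[
    [[0,0,0.0006,0,0,6]],
  ],
)

```text
t: 14.52
tcp_pos: [0.6253, -0.0912, 0.1591]
tool_rot: [0.259, 0.966, -0.0, 0.001]
force: [0.4, -0.9, 5.6]
finger_gap: 0.454
```

```bash
python3 -c "
from h import *
st()"
```

```text
F [ 0.38 -0.93  5.65] Ftool [-0.8  -0.62 -5.64] M [-0.249  0.113  0.2  ] Mtool [ 0.272 -0.027 -0.201] tcp [ 0.6253 -0.0912  0.1591] yaw 149.93 q6 -1.367 tau6 -0.389 gap 0.454 t 14.525
```

Request:
play_rows(
  steps=[
    [[0,0,0.0006,0,0,6]],
  ],
)

```text
t: 14.65
tcp_pos: [0.6253, -0.0912, 0.1585]
tool_rot: [0.31, 0.951, -0.0, 0.001]
force: [-0.7, -1.0, 6.1]
finger_gap: 0.455
```

```bash
python3 -c "
from h import *
st()"
```

```text
F [-0.72 -0.97  6.05] Ftool [-0.   -1.21 -6.05] M [-0.203  0.079  0.178] Mtool [ 0.21  -0.056 -0.178] tcp [ 0.6253 -0.0912  0.1585] yaw 143.92 q6 -1.262 tau6 -0.389 gap 0.455 t 14.65
```

Request:
play_rows(
  steps=[
    [[0,0,0.0006,0,0,6],[0,0,0.0006,0,0,6]],
  ],
)

```text
t: 14.9
tcp_pos: [0.6253, -0.0911, 0.1573]
tool_rot: [0.407, 0.913, 0.0, 0.001]
force: [-0.5, -0.8, 5.4]
finger_gap: 0.45
```

```bash
python3 -c "
from h import *
st()"
```

```text
F [-0.53 -0.78  5.36] Ftool [-0.24 -0.91 -5.36] M [-0.207  0.149  0.193] Mtool [ 0.249 -0.054 -0.193] tcp [ 0.6253 -0.0911  0.1573] yaw 131.92 q6 -1.053 tau6 -0.389 gap 0.45 t 14.9
```

Request:
play_rows(
  steps=[
    [[0,0,0.0006,0,0,6],[0,0,0.0006,0,0,6]],
  ],
)

```text
t: 15.15
tcp_pos: [0.6253, -0.0911, 0.1561]
tool_rot: [0.501, 0.866, 0.0, 0.001]
force: [-0.5, -0.2, 6.4]
finger_gap: 0.45
```

```bash
python3 -c "
from h import *
st()"
```

```text
F [-0.46 -0.24  6.41] Ftool [ 0.02 -0.51 -6.41] M [-0.251  0.12   0.175] Mtool [ 0.228 -0.158 -0.176] tcp [ 0.6253 -0.0911  0.1561] yaw 119.92 q6 -0.844 tau6 -0.388 gap 0.45 t 15.15
```

Request:
play_rows(
  steps=[
    [[0,0,0.0006,0,0,6]],
  ],
)

```text
t: 15.28
tcp_pos: [0.6253, -0.0911, 0.1555]
tool_rot: [0.545, 0.838, 0.0, 0.001]
force: [0.5, -0.0, 6.1]
finger_gap: 0.454
```

```bash
python3 -c "
from h import *
st()"
```

```text
F [ 0.54 -0.01  6.06] Ftool [-0.23  0.49 -6.06] M [-0.166  0.145  0.133] Mtool [ 0.199 -0.093 -0.134] tcp [ 0.6253 -0.0911  0.1555] yaw 113.92 q6 -0.739 tau6 -0.389 gap 0.454 t 15.275
```

Request:
play_rows(
  steps=[
    [[0,0,0.0006,0,0,6],[0,0,0.0006,0,0,6]],
  ],
)

```text
t: 15.52
tcp_pos: [0.6253, -0.0911, 0.1543]
tool_rot: [0.63, 0.777, 0.0, 0.001]
force: [-0.3, -1.1, 5.1]
finger_gap: 0.452
```

```bash
python3 -c "
from h import *
st()"
```

```text
F [-0.32 -1.15  5.12] Ftool [-1.06 -0.54 -5.12] M [-0.179  0.1    0.14 ] Mtool [ 0.135 -0.155 -0.14 ] tcp [ 0.6253 -0.0911  0.1543] yaw 101.92 q6 -0.529 tau6 -0.388 gap 0.452 t 15.525
```

Request:
play_rows(
  steps=[
    [[0,0,0.0006,0,0,6],[0,0,0.0006,0,0,6]],
  ],
)

```text
t: 15.78
tcp_pos: [0.6254, -0.0911, 0.1531]
tool_rot: [0.708, 0.707, 0.0, 0.001]
force: [0.9, -0.4, 4.9]
finger_gap: 0.458
```

```bash
python3 -c "
from h import *
st()"
```

```text
F [ 0.85 -0.43  4.91] Ftool [-0.44  0.86 -4.91] M [-0.191  0.121  0.142] Mtool [ 0.12  -0.191 -0.142] tcp [ 0.6254 -0.0911  0.1531] yaw 89.92 q6 -0.32 tau6 -0.388 gap 0.458 t 15.775
```

Request:
play_rows(
  steps=[
    [[0,0,0.0006,0,0,6]],
  ],
)

```text
t: 15.9
tcp_pos: [0.6254, -0.0911, 0.1525]
tool_rot: [0.744, 0.669, 0.0, 0.001]
force: [-0.6, -0.8, 5.0]
finger_gap: 0.455
```

```bash
python3 -c "
from h import *
st();q=snap('scene');st()
cv2.imwrite('pics/s13.png',cv2.resize(q['img'][200:290,230:320,::-1],None,fx=6,fy=6,interpolation=cv2.INTER_CUBIC))"
```

```text
F [-0.57 -0.82  4.99] Ftool [-0.88 -0.47 -4.99] M [-0.149  0.161  0.201] Mtool [ 0.144 -0.165 -0.201] tcp [ 0.6254 -0.0911  0.1525] yaw 83.92 q6 -0.215 tau6 -0.388 gap 0.455 t 15.9
F [-0.22 -1.57  5.94] Ftool [-1.58 -0.04 -5.94] M [-0.105  0.048 -0.196] Mtool [ 0.036 -0.11   0.196] tcp [ 0.6254 -0.0911  0.1525] yaw 83.75 q6 -0.212 tau6 0.105 gap 0.457 t 15.95
```

View pics/s13.png

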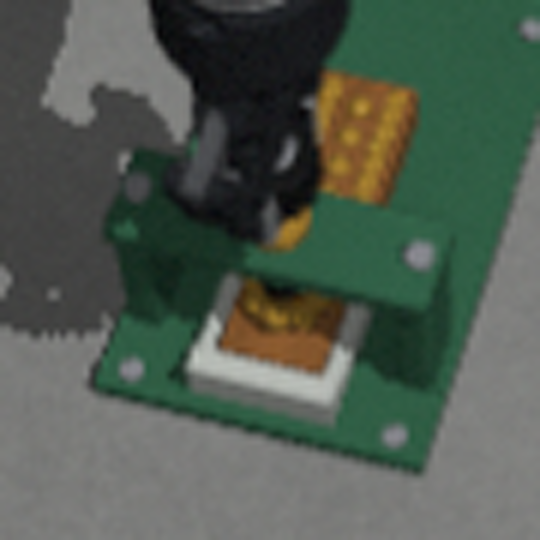

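Request:
play_rows(
  steps=[
    [[0,0,0.0006,0,0,6],[0,0,0.0006,0,0,6]],
  ],
)

```text
t: 16.2
tcp_pos: [0.6255, -0.0911, 0.1514]
tool_rot: [0.809, 0.587, 0.001, 0.001]
force: [0.3, -1.1, 4.8]
finger_gap: 0.457
```

```bash
python3 -c "
from h import *
st()"
```

```text
F [ 0.32 -1.07  4.84] Ftool [-0.92  0.64 -4.84] M [-0.071  0.069  0.2  ] Mtool [ 0.044 -0.089 -0.2  ] tcp [ 0.6255 -0.0911  0.1514] yaw 71.92 q6 -0.006 tau6 -0.361 gap 0.457 t 16.2
```

Request:
play_rows(
  steps=[
    [[0,0,0.0006,0,0,6],[0,0,0.0006,0,0,6]],
  ],
)

```text
t: 16.45
tcp_pos: [0.6255, -0.0911, 0.1501]
tool_rot: [0.866, 0.499, 0.001, 0.001]
force: [0.2, -0.3, 6.4]
finger_gap: 0.456
```

```bash
python3 -c "
from h import *
st()"
```

```text
F [ 0.17 -0.34  6.41] Ftool [-0.21  0.33 -6.41] M [-0.112  0.133  0.188] Mtool [ 0.059 -0.163 -0.189] tcp [ 0.6255 -0.0911  0.1501] yaw 59.93 q6 0.204 tau6 -0.355 gap 0.456 t 16.45
```

Request:
play_rows(
  steps=[
    [[0,0,0.0006,0,0,6],[0,0,0.0006,0,0,6]],
  ],
)

```text
t: 16.7
tcp_pos: [0.6255, -0.0911, 0.1489]
tool_rot: [0.914, 0.406, 0.001, 0.001]
force: [0.5, -1.1, 5.2]
finger_gap: 0.457
```

```bash
python3 -c "
from h import *
st()"
```

```text
F [ 0.49 -1.12  5.17] Ftool [-0.49  1.12 -5.17] M [-0.117  0.087  0.25 ] Mtool [-0.014 -0.145 -0.25 ] tcp [ 0.6255 -0.0911  0.1489] yaw 47.93 q6 0.413 tau6 -0.355 gap 0.457 t 16.7
```

Request:
play_rows(
  steps=[
    [[0,0,0.0006,0,0,6]],
  ],
)

```text
t: 16.82
tcp_pos: [0.6256, -0.0911, 0.1484]
tool_rot: [0.934, 0.358, 0.001, 0.001]
force: [-0.9, -1.1, 5.8]
finger_gap: 0.456
```

```bash
python3 -c "
from h import *
st()"
```

```text
F [-0.94 -1.05  5.75] Ftool [-1.4   0.16 -5.75] M [-0.14   0.02   0.183] Mtool [-0.091 -0.108 -0.183] tcp [ 0.6256 -0.0911  0.1484] yaw 41.92 q6 0.518 tau6 -0.355 gap 0.456 t 16.825
```

Request:
play_rows(
  steps=[
    [[0,0,0.0006,0,0,6]],
  ],
)

```text
t: 16.95
tcp_pos: [0.6255, -0.0911, 0.1477]
tool_rot: [0.951, 0.308, 0.001, 0.0]
force: [0.3, -1.6, 5.1]
finger_gap: 0.453
```

```bash
python3 -c "
from h import *
st()"
```

```text
F [ 0.27 -1.6   5.13] Ftool [-0.71  1.46 -5.13] M [-0.072  0.067  0.23 ] Mtool [-0.019 -0.096 -0.23 ] tcp [ 0.6255 -0.0911  0.1477] yaw 35.92 q6 0.622 tau6 -0.354 gap 0.453 t 16.95
```

Request:
play_rows(
  steps=[
    [[0,0,0.0006,0,0,6]],
  ],
)

```text
t: 17.08
tcp_pos: [0.6256, -0.0911, 0.1472]
tool_rot: [0.966, 0.258, 0.001, 0.0]
force: [0.1, -0.3, 5.7]
finger_gap: 0.453
```

```bash
python3 -c "
from h import *
st()"
```

```text
F [ 0.08 -0.33  5.7 ] Ftool [-0.09  0.33 -5.7 ] M [-0.133  0.069  0.187] Mtool [-0.08  -0.126 -0.187] tcp [ 0.6256 -0.0911  0.1472] yaw 29.92 q6 0.727 tau6 -0.343 gap 0.453 t 17.075
```

Request:
play_rows(
  steps=[
    [[0,0,0.0006,0,0,6]],
  ],
)

```text
t: 17.2
tcp_pos: [0.6256, -0.0911, 0.1466]
tool_rot: [0.978, 0.207, 0.001, 0.0]
force: [0.4, -0.9, 5.5]
finger_gap: 0.451
```

```bash
python3 -c "
from h import *
st()"
```

```text
F [ 0.42 -0.94  5.51] Ftool [ 0.01  1.04 -5.51] M [-0.145  0.022  0.203] Mtool [-0.123 -0.078 -0.204] tcp [ 0.6256 -0.0911  0.1466] yaw 23.93 q6 0.832 tau6 -0.318 gap 0.451 t 17.2
```

Request:
play_rows(
  steps=[
    [[0,0,0.0006,0,0,6]],
  ],
)

```text
t: 17.32
tcp_pos: [0.6256, -0.0911, 0.146]
tool_rot: [0.988, 0.156, 0.001, 0.0]
force: [0.5, -1.3, 5.2]
finger_gap: 0.454
```

```bash
python3 -c "
from h import *
st();q=snap('scene');st()
cv2.imwrite('pics/s14.png',cv2.resize(q['img'][200:290,230:320,::-1],None,fx=6,fy=6,interpolation=cv2.INTER_CUBIC))"
```

```text
F [ 0.52 -1.27  5.22] Ftool [ 0.11  1.37 -5.22] M [-0.051  0.044  0.289] Mtool [-0.035 -0.057 -0.289] tcp [ 0.6256 -0.0911  0.146 ] yaw 17.94 q6 0.936 tau6 -0.293 gap 0.454 t 17.325
F [ 0.58 -0.72  4.77] Ftool [ 0.34  0.87 -4.76] M [-0.134  0.069 -0.075] Mtool [-0.107 -0.107  0.074] tcp [ 0.6256 -0.0911  0.146 ] yaw 17.77 q6 0.939 tau6 0.196 gap 0.457 t 17.375
```

View pics/s14.png

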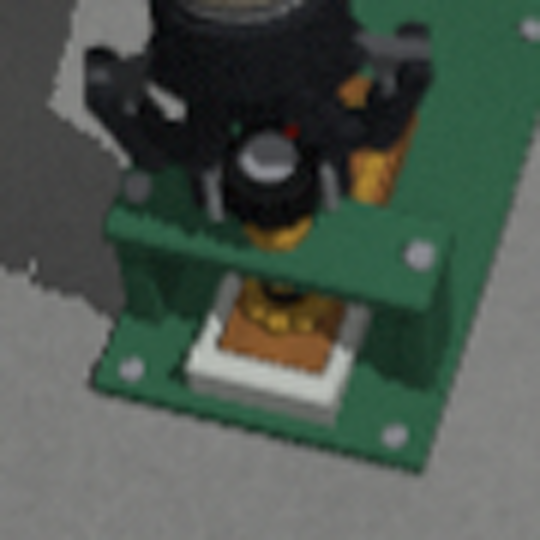

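Request:
play_rows(
  steps=[
    [[0,0,0.00015,0,0,1.5],[0,0,0,0,0,0]],
  ],
)

```text
t: 17.62
tcp_pos: [0.6256, -0.0912, 0.1459]
tool_rot: [0.99, 0.144, 0.001, 0.0]
force: [0.4, -1.1, 5.4]
finger_gap: 0.456
```

```bash
python3 -c "
from h import *
st();q=snap('wrist');st()
cv2.imwrite('pics/w15.png',cv2.resize(q['img'][100:400,160:480,::-1],None,fx=2,fy=2,interpolation=cv2.INTER_CUBIC))"
```

```text
F [ 0.38 -1.08  5.45] Ftool [ 0.06  1.14 -5.45] M [-0.155  0.031  0.092] Mtool [-0.14  -0.074 -0.092] tcp [ 0.6256 -0.0912  0.1459] yaw 16.59 q6 0.96 tau6 0.083 gap 0.456 t 17.625
F [-0.01 -1.58  5.91] Ftool [-0.45  1.51 -5.91] M [-0.085  0.074  0.012] Mtool [-0.06  -0.095 -0.012] tcp [ 0.6256 -0.0911  0.1459] yaw 16.59 q6 0.96 tau6 0.069 gap 0.456 t 17.675
```

View pics/w15.png

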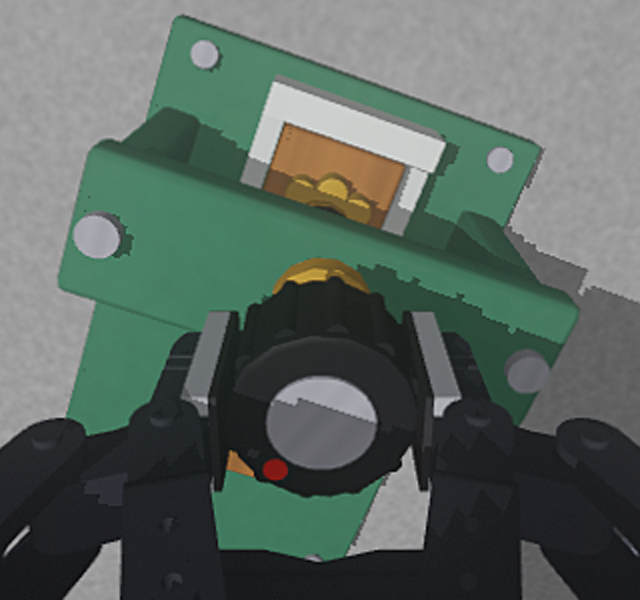

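Request:
play_rows(
  steps=[
    [[0,0,0,0,0,0],[0,0,0,0,0,0],[0,0,0,0,0,0],[0,0,0,0,0,0]],
  ],
  fingers=0.9,
)

```text
t: 18.18
tcp_pos: [0.6247, -0.091, 0.1446]
tool_rot: [0.99, 0.144, -0.0, -0.0]
force: [0.2, -0.3, -1.0]
finger_gap: 0.899
```

Request:
play_rows(
  steps=[
    [[0,0,-0.02,0,0,0],[0,0,-0.04,0,0,0],[0,0,-0.05,0,0,0],[0,0,-0.04,0,0,0],[0.04,0,0,0,0,0],[0.05,0,0,0,0,0],[0.03,0,0,0,0,0],[0,0,0,0,0,0],[0,0,0,0,0,0]],
  ],
)

```text
t: 19.3
tcp_pos: [0.7388, -0.057, 0.2943]
tool_rot: [0.99, 0.144, -0.001, -0.0]
force: [-0.2, -0.4, 0.2]
finger_gap: 0.904
```

```bash
python3 -c "
from h import *
st();q=snap('wrist');p=snap('scene','s16.png');st()
cv2.imwrite('pics/w16.png',q['img'][:,:,::-1])
cv2.imwrite('pics/s16c.png',cv2.resize(p['img'][180:290,220:340,::-1],None,fx=5,fy=5,interpolation=cv2.INTER_CUBIC))"
```

```text
F [-0.19 -0.43  0.25] Ftool [-0.3   0.36 -0.25] M [ 0.023 -0.011  0.016] Mtool [ 0.019  0.018 -0.016] tcp [ 0.7388 -0.057   0.2943] yaw 16.58 q6 1.054 tau6 -0.0 gap 0.904 t 19.3
F [-0.34  0.32  0.18] Ftool [-0.23 -0.4  -0.18] M [ 0.02  -0.024  0.009] Mtool [ 0.012  0.029 -0.009] tcp [ 0.7387 -0.0573  0.2949] yaw 16.54 q6 1.054 tau6 -0.001 gap 0.901 t 19.4
```

View pics/w16.png

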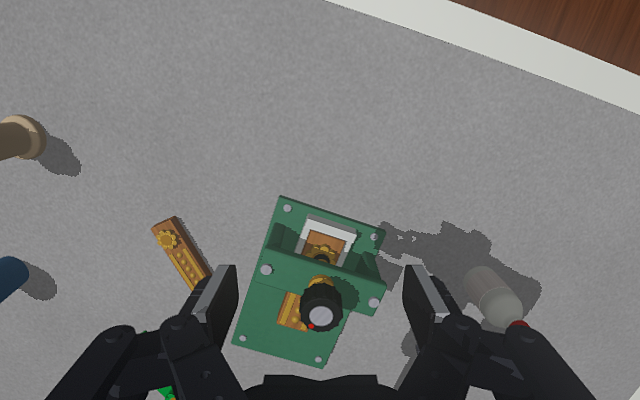

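View pics/s16c.png

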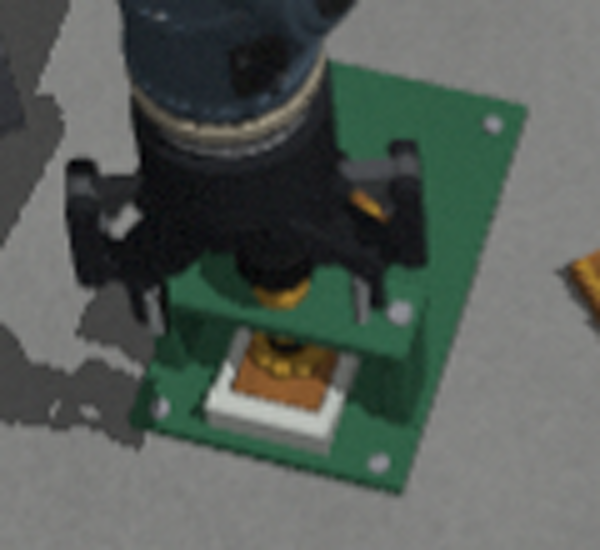

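Run:
```python
from h import *
q=manip.snapshot('wrist')
def red(p,roi):
    h=p['img'].astype(int);m=(h[...,0]>130)&(h[...,1]<60)&(h[...,2]<60);k=np.zeros_like(m);k[roi]=m[roi];v,u=np.nonzero(k);return u.mean(),v.mean(),len(u)
u,v,n=red(q,np.s_[300:345,295:345]);P=atz(q,(u,v),.152);print(n,P, np.degrees(np.arctan2(P[1]+.0905,P[0]-.625)))
c=np.load('w10.npy',allow_pickle=True).item();u,v,n=red(c,np.s_[200:240,295:330]);P0=atz(c,(u,v),.171);print(n,P0,np.degrees(np.arctan2(P0[1]+.0905,P0[0]-.625)))
```

```text
20 [ 0.60989335 -0.0844608   0.152     ] 158.2099051273221
31 [ 0.6387355  -0.09362577  0.171     ] -12.820394102472982
```

```bash
python3 -c "
from station import manip
print(manip.sign_off())"
```

```text
the job is handed in; nothing more can be done
None
```

The moulding is home against the end stop, and the rosette is seated and clamped at an estimated 17–18 N. The hand is clear, and the job was handed in at about 19.5 s of the 72 s allowed.

**Sliding:** I pushed the brown moulding on the bed along it with two fingertips. It stopped dead and the push force rose to about 11 N. The scene picture showed its end flush with the stop, and I backed off.

**Clamping:** I gripped the knob and turned it clockwise about 187°.
- The last joint's torque showed foot contact as a plateau at about 6 N, which was the rosette sliding.
- It then rose steadily, which means the rosette was home.
- The last moving reading gave about 16.8 N, and a final turn of about 1.2° brings the estimate to 17–18 N. Nothing went near 30 N.

**Last checks:**
- The red mark on the knob shows about 189° of turn, so the knob did not slip in the grip or turn back on release.
- In the last picture the moulding was still against the stop and the foot was on the rosette. The hand was away from everything with almost no wrist force.

**Limits on these figures:**
- The clamp force comes from joint torque compared with the in-air baseline. The wrist moment sensor was noisier and agreed only roughly.
- The reading after the last small turn was taken with a different movement, so it could not be compared. It does not confirm the final force.
- The two cameras disagreed by 2–3 mm on where the press stands, which the arm's give took up.

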